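# Ready the tasting set: finish the spice row, then turn and hold the dish

## Task

Get the tasting set ready for the server: first set the loose spice jar upright on the empty end pad of the low wooden stand, so that the three jars make one neat row. Then pick the small dish up by its arched handle, lift it clear of the worktop by about 10 cm and only then turn it a quarter turn (either way round), so that the handle runs parallel to the row of jars; keep the dish level and the cherry tomato in the middle of the plate all the while. Finish still holding the dish up, level and still; do not put it down or let go, and leave the other jars and the things around alone.

Things in the scene. Friction and masses are not known exactly. Their poses are not given: they have to be found in the camera images.
- stand: Low wooden service stand, fixed, 86 x 236 mm, its top 20 mm above the worktop; origin at the centre of its underside. The row runs along its y axis. Three round black rubber pads, 70 mm across, flush with its top, lie at y = -75, 0 and +75 mm (x = 0). Thin steel rails along both long edges (x = -40 and +40 mm) stand up to 34.5 mm above the worktop.
- place_end (a point): Centre of the empty pad, at the stand's end nearest the dish, at the height of the stand's top (z = 20 mm). The axes are the stand's.
- jar: The loose spice jar, yellow-capped, 45 mm across and 100 mm high, round, 0.11 kg, standing upright on the worktop; origin at the centre of its underside, z up its axis. Its cap, 44 mm across, spans heights 80 to 100 mm.
- jar_mid: Spice jar standing on the middle pad of the stand, 42 mm across, 99 mm high; origin at the centre of its underside. It may stand on the far pad instead.
- jar_far: Spice jar standing on the far pad of the stand, 47 mm across, 98 mm high; origin at the centre of its underside. It may stand on the middle pad instead.
- dish_floor (a point): Middle of the plate floor, 14 mm above the dish's underside; the floor is flat for some 35 mm round it, then slopes up. The axes are the dish's.
- dish: Tasting dish: dished china plate, 150 mm across, rim 26 mm high, fixed in a 6 mm steel wire carrier whose arch over the middle is 168 mm wide, 115 mm high, in the dish's x-z plane; 0.3 kg. Origin at the centre of the underside, z up; at the start x points roughly across the row. On top of the arch is a wooden grip: 74 mm along x, 12 mm thick along y, flat sides from 95 to 115 mm high.
- dish_grip (a point): Centre of the wooden grip, 105 mm above the dish's underside, straight above the plate's middle. The axes are the dish's; pinch it across y.
- cherry_tomato: Cherry tomato, a loose ball 32 mm across, 18 g, resting on the plate's floor near its middle; it rolls when the dish is tilted or jerked. Origin at its centre.
- garlic: Garlic bulb, about 60 mm, a bystander; origin at its underside.
- timer: Round kitchen timer, 68 mm across, 51 mm high, a bystander; origin at its underside.
- ramekin_b: Fluted china ramekin, 82 mm across, 42 mm high, a bystander; origin at its underside.
Not all that is in view belongs to the job. Leave any green or turquoise look-alike of the jar alone.

How it is judged:
On the way, in this order (a step that is already met when the one before it is completed fails the run):
1. the loose jar stands upright on the empty pad, let go (distance between jar and place_end below 0.014 m and angle between jar's own z axis and vertical below 0.1 rad and contact force between jar and the fingers below 0.1 N and linear speed of jar below 0.03 m/s), for 0.2 s.
2. the dish is lifted clear of the worktop, not yet turned (height (world z) of dish above 0.03 m and angle between the x axis of dish and the y axis of stand, either way round above 0.8 rad and contact force between dish and the fingers above 1 N), for 0.1 s.
At the end, for the whole second after the job is handed in: Fingers alone hold the dish still, underside over 60 mm up, within 7 deg of level, handle within 10 deg of the row's line; tomato centre within about 23 mm of the plate's middle; loose jar upright within 14 mm of the end pad's centre, other jars upright within 15 mm of their starts (height (world z) of dish above 0.06 m and contact force between dish and the fingers above 1 N and contact force between dish and stand below 0.1 N and angle between the x axis of dish and the y axis of stand, either way round below 0.17 rad and angle between dish's own z axis and vertical below 0.12 rad and linear speed of dish below 0.03 m/s and distance between cherry_tomato and dish_floor below 0.028 m and distance between jar and place_end below 0.014 m and angle between each of jar, jar_mid, jar_far's own z axis and vertical below 0.1 rad and distance of each of jar_mid, jar_far from where it was at the start of the episode below 0.015 m and contact force between dish and jar below 0.1 N and contact force between dish and jar_mid below 0.1 N and contact force between dish and jar_far below 0.1 N); the arm keeps its last pose, push and grip.
It fails at once if the dish is turned while it stands on the worktop (height (world z) of dish below 0.01 m and angle between the x axis of dish and the y axis of stand, either way round below 0.8 rad).
It fails at once if the tomato rolls away from the middle of the plate (more than 35 mm) (horizontal distance between cherry_tomato and dish_floor above 0.035 m).
It fails at once if the dish is tilted more than 15 degrees (angle between dish's own z axis and vertical above 0.26 rad).
It fails at once if a bystander is pushed more than 30 mm (distance of any of garlic, timer, ramekin_b from where it was at the start of the episode above 0.03 m).
It also fails if it takes over 58 s, if anything falls off the work surface, if the arm or the gripper's body presses on something with over 40 N, if the wrist force passes 120 N, or if a joint passes its speed limit or range.

## Robot

A 7-joint arm with a two-finger parallel gripper is mounted at the origin on a cart in front of the work surface, level with it; the furniture and walls round the work are solid. World frame = base frame: x ahead of the robot, y to its left, z up, the work surface at z = 0. Lengths are in m, angles in rad, forces in N, time in s.
With the tool pointing down it reaches from about 0.425 to 0.925 m from the base axis. Payload 6.8 kg.
Tool frame: the origin (TCP) lies at the very end of the fingers, on their centre line; the grasp point (between the pads) lies 19 mm behind it; z points along the fingers, y is the line along which they close (so a half turn about z gives the same grasp; the last joint's range is limited). The gripper opens to 85 mm and grips with 20 to 120 N. Pads are 22 mm wide; open, the fingers measure 114 mm over their backs; the gripper's body (76 mm by 85 mm) begins 54 mm behind the grasp point. The pads swing forward as they close: fully open they stand 13 mm farther back than shut.
Start: joints at [1.015, 0.477, 0.022, 1.555, -0.011, 1.109, -0.083], TCP at [0.292, -0.608, 0.231] pointing down, gripper open.
Joint ranges: [-2.96, 2.96], [-0.34, 2.1], [-1.41, 1.46], [0.24, 2.44], [-1.37, 4.51], [0.17, 1.92], [-2.96, 2.96]. Speed limits (rad/s): [2.39, 2.39, 3.14, 3.14, 3.14, 3.14, 3.14].

## Interface

Orientations are given as a unit quaternion [w, x, y, z].
In Python, from station import readout, viewer, bot gives the robot as it stands. The module is installed in compiled form; this text tells all that it offers.
- The arm moves only by the shell command python3 -m handwheel 'ROWS' [FORCE]. ROWS is JSON, a list of rows, each a list of 3 entries, a list of its own where there are three numbers: the shift along the tool's x, y, z in mm, then the turn, a rotation vector about the tool's x, y, z in degrees, then the gripper command: -1 is fully open, 1 is shut, values between are in proportion. In form: [[[x, y, z], [ax, ay, az], grip], ...]. A call has 1 to 20 rows; each row is the pose to reach, as a shift and turn from the pose commanded when the call began, along the tool's axes at that moment; what a row does not reach only later rows make up. A row lasts 1/12 s, in which the tool goes at most 41.7 mm and 7.16 degrees, less where a joint would pass 70% of its speed; a pose out of reach is approached as far as the arm can. A call with a gripper value outside its range is refused whole. The fingers move at their own pace and stop on an object; FORCE is the grip in N (left out, the last holds). Time passes only in rows, so rows that repeat a pose let the fingers close. It gives the time, the measured TCP pose, the force and the opening at its end, in the units of the state.
- readout.get_obs(): the state, without advancing time (a new reading comes with each control period).
- viewer.read_camera(name): name is "side" or "top" or "wrist"; returns a dict with "frame" (384x512x3 uint8, red, green, blue), "fx", "fy", "cx", "cy" (pixels), "dist" ([k1, k2, p1, p2, k3] as OpenCV has them; the pictures are not rectified), "rvec" (rotation vector, rad) and "tvec" (3), from world to camera coordinates, as OpenCV has them; the wrist camera has in their place "tool_from_camera" (4x4, takes a point from camera to tool coordinates, whose origin is the TCP and whose axes are the flange's). Camera axes: x right, y down, z forward; pixel columns grow to the right and rows downward; lengths in m; the calibration is good to about 2 mm. A picture is of the moment at which its call begins: read the wrist's pose just before it. There is no depth.
- bot.hand_in(): hands the job in, once; it reports no verdict.
Trained networks look in a picture, given as the dict that the camera call returned (one of the last four; its "shot" number tells which), for a name from the list of things; names that differ only in an ending like _2 or _b are one class to them, and where a whole thing is asked for, a point or a joint stands for the part that bears it (a point fixed in the world has none). Each returns a list of dicts, best first, with "score" (0 to 1); they miss things now and then, are a little off and sometimes report something else, mostly with a low value. They report only what shows in the picture. A call takes as long as a camera call. They do not tell look-alikes from the thing itself.
- viewer.search_frame(picture, target): "rect" ([centre column, centre row, width, height] in pixels, round what is visible of it).
- viewer.outline_of(picture, target): "mask" (384x512 bool, what is visible of it) and "rect" ([centre column, centre row, width, height] in pixels, round what is visible of it).
The state is a dict: "t": time; "q": joint angles; "joint_vel": joint speeds; "joint_torque": joint torques, N m; "eef_pos": TCP position; "tool_rot": TCP orientation; "contact_force": force on the tool from outside, world axes, zero at the start; "torque": the same for the moment, N m; "gripper_width": opening from 0.0 (shut) to 1.0 (fully open).
Only numpy, scipy, OpenCV 4.12 (cv2) and the standard library are available. Lean on these libraries where they do the work, as an engineer would, in place of code of your own. Each camera call takes 0.05 s, during which the arm holds its last target. There are 200 camera calls.

## Working session

There is one attempt and no reset: what is moved stays moved. The work goes in short steps, Python scripts to look and compute and a shell command to move; the robot and the scene stay as the last step left them, time stands still between calls to the robot, and variables do not carry over. Pictures are saved under pics/ and viewed, on a budget of 10 in all, crops included, one or two more only if the job needs it, and the job is handed in when it is done.

```bash
mkdir -p pics; cat > h.py <<'E'
import numpy as np, cv2
from station import readout, viewer, bot
from scipy.spatial.transform import Rotation as R
def cam(p):
    K=np.array([[p['fx'],0,p['cx']],[0,p['fy'],p['cy']],[0,0,1.]]);return K,np.array(p['dist'],float)
def toolT():
    o=readout.get_obs();q=o['tool_rot'];T=np.eye(4)
    T[:3,:3]=R.from_quat([q[1],q[2],q[3],q[0]]).as_matrix();T[:3,3]=o['eef_pos'];return T
def ext(p,T=None):
    if 'rvec' in p: return cv2.Rodrigues(np.array(p['rvec'],float))[0],np.array(p['tvec'],float).ravel()
    M=np.linalg.inv(T@np.array(p['tool_from_camera']));return M[:3,:3],M[:3,3]
def ray(p,uv,z,T=None):
    K,d=cam(p);n=cv2.undistortPoints(np.array([[uv]],float),K,d)[0,0]
    Rm,t=ext(p,T);c=-Rm.T@t;v=Rm.T@np.array([n[0],n[1],1]);return c+v*(z-c[2])/v[2]
def proj(p,X,T=None):
    K,d=cam(p);Rm,t=ext(p,T);return cv2.projectPoints(np.array(X,float).reshape(-1,3),cv2.Rodrigues(Rm)[0],t,K,d)[0][:,0]
def save(p,n): cv2.imwrite('pics/'+n,p['frame'][:,:,::-1])
E
python3 - <<'E'
from h import *
T=toolT();print(T.round(3));print(readout.get_obs()['t'])
a=viewer.read_camera('top');b=viewer.read_camera('side')
cv2.imwrite('pics/a.png',cv2.resize(np.vstack([a['frame'],b['frame']])[:,:,::-1],None,fx=.78,fy=.78,interpolation=cv2.INTER_AREA))
for n,p in(('top',a),('side',b)):
    Rm,t=ext(p);print(n,'cam at',-Rm.T@t)
    for k in ['stand','jar','jar_mid','dish','dish_grip','cherry_tomato','garlic','timer','ramekin_b']:
        print(k,[(np.round(d['rect']).tolist(),round(d['score'],2)) for d in viewer.search_frame(p,k)])
E
```

```text
[[ 0.901  0.433 -0.001  0.292]
 [ 0.433 -0.901  0.002 -0.608]
 [-0.    -0.002 -1.     0.23 ]
 [ 0.     0.     0.     1.   ]]
0.0
top cam at [ 0.40724505 -0.1984069   1.18141278]
stand [([239.0, 144.0, 85.0, 58.0], 0.92)]
jar [([230.0, 208.0, 20.0, 22.0], 0.85), ([217.0, 180.0, 23.0, 22.0], 0.81), ([264.0, 226.0, 17.0, 21.0], 0.55)]
jar_mid [([238.0, 139.0, 18.0, 19.0], 0.58)]
dish [([312.0, 197.0, 52.0, 57.0], 0.9)]
dish_grip [([313.0, 195.0, 54.0, 51.0], 0.81), ([239.0, 144.0, 80.0, 61.0], 0.58)]
cherry_tomato [([312.0, 191.0, 6.0, 12.0], 0.57)]
garlic [([161.0, 159.0, 18.0, 17.0], 0.75), ([240.0, 143.0, 81.0, 56.0], 0.6)]
timer [([172.0, 127.0, 24.0, 27.0], 0.97)]
ramekin_b [([354.0, 252.0, 33.0, 27.0], 0.58), ([311.0, 196.0, 54.0, 55.0], 0.21)]
side cam at [0.31438582 0.68350259 0.83027119]
stand [([193.0, 224.0, 80.0, 63.0], 0.87)]
jar [([261.0, 232.0, 19.0, 42.0], 0.77), ([225.0, 236.0, 19.0, 40.0], 0.67), ([288.0, 212.0, 20.0, 35.0], 0.66), ([265.0, 175.0, 50.0, 51.0], 0.21)]
jar_mid [([196.0, 209.0, 19.0, 40.0], 0.9)]
dish [([263.0, 174.0, 49.0, 46.0], 0.69), ([262.0, 183.0, 10.0, 6.0], 0.39)]
dish_grip [([266.0, 175.0, 46.0, 46.0], 0.95)]
cherry_tomato [([196.0, 207.0, 17.0, 42.0], 0.64), ([263.0, 181.0, 7.0, 10.0], 0.63)]
garlic [([182.0, 285.0, 23.0, 21.0], 0.82)]
timer [([149.0, 269.0, 27.0, 33.0], 0.67)]
ramekin_b [([325.0, 171.0, 26.0, 25.0], 0.95)]
```

View pics/a.png

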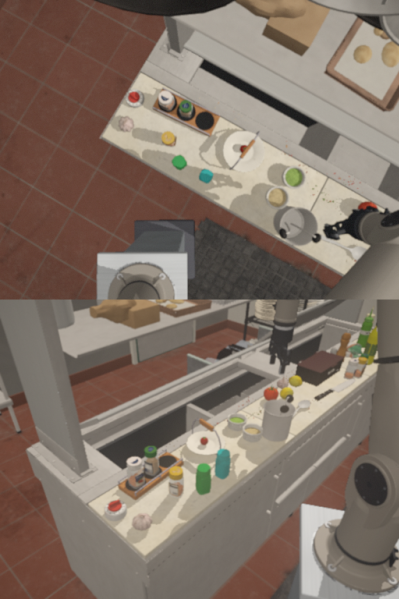

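The overview shows the stand (top, about 239,144), the yellow jar (217,180), green and turquoise decoys to its right, and the dish (312,197). I'll enlarge it next.

```bash
python3 - <<'E'
from h import *
a=viewer.read_camera('top');b=viewer.read_camera('side')
ca=cv2.resize(a['frame'][100:240,150:350],None,fx=3,fy=3,interpolation=cv2.INTER_CUBIC)[:300+120]
cb=cv2.resize(b['frame'][140:300,130:330],None,fx=3,fy=3,interpolation=cv2.INTER_CUBIC)
save(dict(frame=ca),'b.png')
def mk(p,k,z,near=None):
    for d in viewer.outline_of(p,k)[:3]:
        m=d['mask'];r=cv2.minAreaRect(np.argwhere(m)[:,::-1].astype(np.float32))
        v,u=np.argwhere(m).mean(0);print(k,round(d['score'],2),'cen',round(u,1),round(v,1),'rect',np.round(r[0],1),np.round(r[1],1),round(r[2],1),ray(p,(u,v),z)[:2].round(3),[ray(p,x,z)[:2].round(3).tolist() for x in cv2.boxPoints(r)] if k in('stand',) else '')
mk(a,'stand',.02);mk(a,'jar',.09);mk(a,'jar_mid',.09);mk(a,'dish',.02);mk(a,'cherry_tomato',.03)
mk(b,'jar',.05);mk(b,'dish',.05);mk(b,'jar_mid',.05)
mk(a,'garlic',.03);mk(a,'timer',.05);mk(a,'ramekin_b',.04)
E
```

```text
stand 0.68 cen 243.9 147.6 rect [238.6 143.6] [85.1 33.2] 25.9 [ 0.64  -0.175] [[0.663, -0.031], [0.749, -0.072], [0.64, -0.288], [0.556, -0.247]]
jar 0.73 cen 263.8 225.8 rect [263.8 225.9] [17.4 17. ] 26.6 [ 0.419 -0.227] 
jar 0.71 cen 229.6 208.0 rect [229.8 208.3] [18.4 16.3] 45.0 [ 0.466 -0.138] 
jar 0.56 cen 216.2 178.6 rect [216.  178.5] [19. 18.] 90.0 [ 0.544 -0.103] 
jar_mid 0.59 cen 238.1 139.4 rect [238.  139.5] [21. 16.] 90.0 [ 0.648 -0.161] 
jar_mid 0.37 cen 216.5 179.1 rect [216.5 179. ] [18. 17.] 90.0 [ 0.542 -0.104] 
dish 0.85 cen 312.6 193.7 rect [312.5 194. ] [52. 53.] 90.0 [ 0.509 -0.366] 
cherry_tomato 0.44 cen 311.3 189.7 rect [311.5 189.5] [5.7 9.9] 45.0 [ 0.519 -0.361] 
jar 0.94 cen 260.7 229.9 rect [261. 230.] [40. 20.] 90.0 [ 0.47  -0.137] 
jar 0.84 cen 225.8 234.5 rect [226. 234.] [40. 20.] 90.0 [ 0.551 -0.1  ] 
jar 0.59 cen 285.5 210.5 rect [285.5 210.5] [18.9 39.1] 5.2 [ 0.422 -0.228] 
dish 0.95 cen 263.0 180.0 rect [260.5 180. ] [50.2 41.7] 45.0 [ 0.509 -0.346] 
jar_mid 0.64 cen 194.1 206.6 rect [194.5 206.5] [37. 19.] 90.0 [ 0.662 -0.182] 
garlic 0.64 cen 161.5 159.0 rect [162. 159.] [20. 20.] 90.0 [0.607 0.055] 
garlic 0.25 cen 216.3 178.5 rect [216.  178.5] [19. 18.] 90.0 [ 0.552 -0.098] 
timer 0.6 cen 172.4 126.1 rect [172.3 126.3] [23.3 22.6] 45.0 [0.696 0.022] 
ramekin_b 0.69 cen 355.4 252.6 rect [355.2 252.9] [30.4 28.2] 63.4 [ 0.345 -0.477]
```

View pics/b.png

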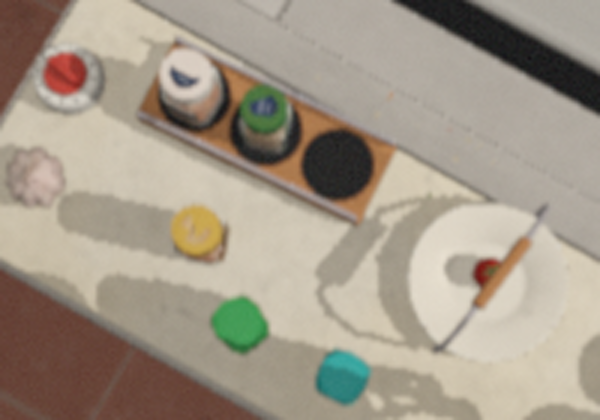

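```bash
cat >> h.py <<'E'
def go(pos,yaw_y):
    """shift mm / rotvec deg in tool axes to put TCP at pos, pointing down, tool y at world angle yaw_y (deg) mod 180"""
    T=toolT();best=None
    for k in(0,180):
        a=np.radians(yaw_y+k);y=np.array([np.cos(a),np.sin(a),0]);z=np.array([0,0,-1.]);x=np.cross(y,z)
        rv=np.degrees(R.from_matrix(T[:3,:3].T@np.c_[x,y,z]).as_rotvec())
        if best is None or np.linalg.norm(rv)<np.linalg.norm(best):best=rv
    print('shift',(T[:3,:3].T@(np.array(pos)-T[:3,3])*1000).round(1),'turn',best.round(2))
E
python3 - <<'E'
from h import *
a=viewer.read_camera('top')
c=lambda u,v:(150+u/3,100+v/3)
P=lambda u,v,z:ray(a,c(u,v),z)[:2].round(4)
print('pad',P(337,163,.02),'corners',P(397,150,.02),P(358,220,.02),P(138,115,.034),P(358,220,.034))
print('jarcap',P(196,231,.1),'grip',P(477,305,.11),P(530,238,.11),'arch ends',P(437,350,.05),P(545,207,.05))
g=P(530,238,.11)-P(477,305,.11);print(np.degrees(np.arctan2(g[1],g[0])))
go([.545,-.10,.26],-26.4)
E
```

```text
pad [ 0.6206 -0.2265] corners [ 0.6327 -0.283 ] [ 0.5665 -0.2457] [ 0.6644 -0.0412] [ 0.5646 -0.2451]
jarcap [ 0.5467 -0.1015] grip [ 0.4801 -0.3434] [ 0.5377 -0.3903] arch ends [ 0.4438 -0.3146] [ 0.5735 -0.4155]
-39.15372515270888
shift [ 447.9 -348.9  -28.7] turn [  0.    -0.   -37.95]
```

```bash
python3 -m handwheel '[[[0,0,-30],[0,0,0],-1],[[448,-349,-30],[0,0,-38],-1],[[448,-349,-30],[0,0,-38],-1],[[448,-349,-30],[0,0,-38],-1],[[448,-349,-30],[0,0,-38],-1],[[448,-349,-30],[0,0,-38],-1],[[448,-349,-30],[0,0,-38],-1],[[448,-349,-30],[0,0,-38],-1],[[448,-349,-30],[0,0,-38],-1],[[448,-349,-30],[0,0,-38],-1],[[448,-349,-30],[0,0,-38],-1],[[448,-349,-30],[0,0,-38],-1],[[448,-349,-30],[0,0,-38],-1],[[448,-349,-30],[0,0,-38],-1],[[448,-349,-30],[0,0,-38],-1],[[448,-349,-30],[0,0,-38],-1],[[448,-349,-30],[0,0,-38],-1],[[448,-349,-30],[0,0,-38],-1],[[448,-349,-30],[0,0,-38],-1],[[448,-349,-30],[0,0,-38],-1]]' 30
python3 - <<'E'
from h import *
T=toolT();p=viewer.read_camera('wrist');np.save('T.npy',T);save(p,'c.png')
print(T.round(3)); 
for k in('jar','stand','dish'):
  for d in viewer.outline_of(p,k)[:3]:
    m=d['mask'];v,u=np.argwhere(m).mean(0);print(k,round(d['score'],2),np.round(d['rect']),ray(p,(u,v),.1,T).round(4))
E
```

```text
t: 3.37
eef_pos: [0.5444, -0.1017, 0.2613]
tool_rot: [0.0, 0.85, 0.526, -0.0]
contact_force: [-0.0, 0.8, 0.9]
gripper_width: 1.001
[[ 0.446  0.895 -0.     0.544]
 [ 0.895 -0.446 -0.001 -0.102]
 [-0.001  0.    -1.     0.261]
 [ 0.     0.     0.     1.   ]]
jar 0.96 [218. 217.  44.  66.] [ 0.4833 -0.1251  0.1   ]
jar 0.95 [262. 169.  40.  47.] [ 0.5539 -0.0933  0.1   ]
jar 0.75 [220. 282.  40.  67.] [ 0.4419 -0.2047  0.1   ]
stand 0.64 [351. 158.  84. 171.] [ 0.6348 -0.1287  0.1   ]
dish 0.82 [307. 313.  94.  73.] [ 0.524  -0.2913  0.1   ]
```

View pics/c.png

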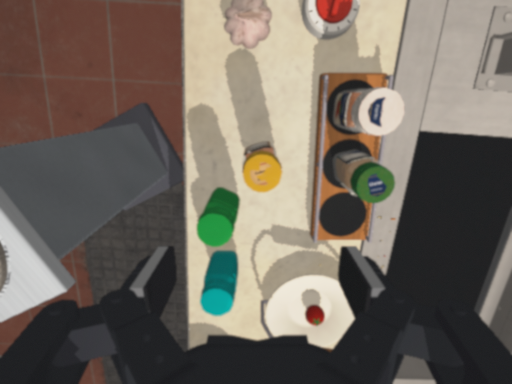

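Wrist view: the yellow cap is at (262,170) and the empty pad at (343,215). The two jars stand at (380,112) and (373,183). The dish is at (307,313), with its grip hidden below the frame.

```bash
python3 - <<'E'
from h import *
T=toolT();p=viewer.read_camera('wrist');f=p['frame'].astype(int)
# pad: dark region
m=((f.max(2)<60)).astype(np.uint8);m[:,:305]=0;m[:,372:]=0;m[:193]=0;m[238:]=0
n,l,s,c=cv2.connectedComponentsWithStats(m);i=1+np.argmax(s[1:,4]);print('pad',c[i],s[i],ray(p,c[i],.02,T).round(4))
hsv=cv2.cvtColor(p['frame'],cv2.COLOR_RGB2HSV)
y=((hsv[...,0]>18)&(hsv[...,0]<32)&(hsv[...,1]>150)&(hsv[...,2]>90)).astype(np.uint8);y[:,:235]=0;y[:,290:]=0;y[:140]=0;y[200:]=0
n,l,s,c=cv2.connectedComponentsWithStats(y);i=1+np.argmax(s[1:,4])
(cc,r)=cv2.minEnclosingCircle(np.argwhere(l==i)[:,::-1].astype(np.float32));print('cap',c[i],s[i],cc,r,ray(p,cc,.1,T).round(4),ray(p,c[i],.095,T).round(4))
for q in((324,73),(314,240),(363,240),(388,75)):print(q,ray(p,q,.02,T)[:2].round(4))
w=ray(p,c[i],.097,T)
go([.550,-.098,.068],-26.4)
E
```

```text
pad [342.14295725 214.85423966] [ 320  195   45   41 1427] [ 0.6229 -0.2262  0.02  ]
cap [262.37033195 171.51244813] [244 152  37  40 964] (261.5791015625, 171.86709594726562) 19.92983627319336 [ 0.5527 -0.0979  0.1   ] [ 0.5532 -0.099   0.095 ]
(324, 73) [ 0.6722 -0.0357]
(314, 240) [ 0.57   -0.2456]
(363, 240) [ 0.6366 -0.2788]
(388, 75) [ 0.7445 -0.0735]
shift [  4.5   3.5 193.4] turn [0.01 0.01 0.  ]
```

```bash
python3 -m handwheel '[[[5,5,60],[0,0,0],-1],[[5,5,100],[0,0,0],-1],[[5,5,140],[0,0,0],-1],[[5,5,170],[0,0,0],-1],[[5,5,185],[0,0,0],-1],[[5,5,193],[0,0,0],-1],[[5,5,193],[0,0,0],-1],[[5,5,193],[0,0,0],-1],[[5,5,193],[0,0,0],0],[[5,5,193],[0,0,0],0.3],[[5,5,193],[0,0,0],1],[[5,5,193],[0,0,0],1],[[5,5,193],[0,0,0],1],[[5,5,193],[0,0,0],1],[[5,5,193],[0,0,0],1],[[5,5,193],[0,0,0],1],[[5,5,193],[0,0,0],1],[[5,5,193],[0,0,0],1]]' 30
python3 - <<'E'
from h import *
go([.551,-.099,.20],-26.6)
p=viewer.read_camera('wrist');q=viewer.read_camera('side')
save(dict(frame=np.hstack([cv2.resize(p['frame'],(400,300)),cv2.resize(q['frame'][120:300,130:370],(400,300))])),'d.png')
E
```

```text
t: 5.12
eef_pos: [0.5525, -0.0976, 0.0699]
tool_rot: [0.001, 0.85, 0.527, 0.001]
contact_force: [-0.8, 0.7, 7.6]
gripper_width: 0.507
shift [  -1.8   -0.5 -130.1] turn [ 0.11 -0.02  0.26]
```

View pics/d.png

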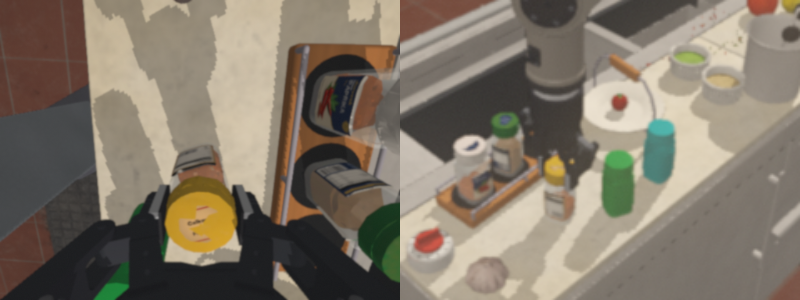

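Held: the opening is 43 mm, and the cap sits between the pads. I'll lift it and measure where the jar is in the hand.

```bash
python3 -m handwheel '[[[0,0,-20],[0,0,0],1],[[0,0,-55],[0,0,0],1],[[0,0,-90],[0,0,0],1],[[0,0,-125],[0,0,0],1],[[0,0,-135],[0,0,0],1],[[0,0,-135],[0,0,0],1],[[0,0,-135],[0,0,0],1]]'
python3 - <<'E'
from h import *
T=toolT();p=viewer.read_camera('wrist')
hsv=cv2.cvtColor(p['frame'],cv2.COLOR_RGB2HSV)
y=((hsv[...,0]>18)&(hsv[...,0]<32)&(hsv[...,1]>150)&(hsv[...,2]>90)).astype(np.uint8);y[:,:180]=0;y[:,330:]=0;y[:180]=0
n,l,s,c=cv2.connectedComponentsWithStats(y);i=1+np.argmax(s[1:,4]);print(c[i],s[i])
# predict top rim outline for offsets along tool x
th=np.linspace(0,2*np.pi,60)
tz=.03
for dx in(-6,-3,0,3,6):
    X=np.c_[.022*np.cos(th)+dx/1000,.022*np.sin(th),-tz+0*th]
    W=X@T[:3,:3].T+T[:3,3];u=proj(p,W,T);print(dx,u.min(0).round(),u.max(0).round())
q=viewer.read_camera('side');b=[d for d in viewer.outline_of(q,'jar')]
print([(np.round(d['rect']),round(d['score'],2)) for d in b])
go([.622,-.226,.205],-26.6)
E
```

```text
t: 5.8
eef_pos: [0.5515, -0.0978, 0.2033]
tool_rot: [0.0, 0.85, 0.527, 0.0]
contact_force: [-0.8, 0.2, -2.4]
gripper_width: 0.509
[257.81951626 272.52210175] [ 210  225   94   98 5995]
-6 [209. 250.] [302. 328.]
-3 [209. 244.] [302. 324.]
0 [208. 238.] [303. 319.]
3 [208. 232.] [303. 314.]
6 [208. 226.] [303. 309.]
[(array([261., 230.,  19.,  41.]), 0.64), (array([288., 212.,  16.,  40.]), 0.62), (array([226., 194.,  20.,  43.]), 0.56)]
shift [-83.2 121.2  -4.1] turn [-0.2   0.07  0.26]
```

```bash
python3 -m handwheel '[[[-20,30,-5],[0,0,0],1],[[-40,60,-5],[0,0,0],1],[[-60,90,-5],[0,0,0],1],[[-80,121,-5],[0,0,0],1],[[-80,121,-5],[0,0,0],1],[[-80,121,-5],[0,0,0],1],[[-80,121,20],[0,0,0],1],[[-80,121,50],[0,0,0],1],[[-80,121,80],[0,0,0],1],[[-80,121,95],[0,0,0],1],[[-80,121,95],[0,0,0],1],[[-80,121,95],[0,0,0],1]]'
python3 - <<'E'
from h import *
go([.6233,-.2233,.091],-26.6)
p=viewer.read_camera('wrist')
q=viewer.read_camera('side');save(dict(frame=np.hstack([cv2.resize(p['frame'],(400,300)),cv2.resize(q['frame'][150:270,150:310],(400,300),interpolation=cv2.INTER_CUBIC)])),'e.png')
E
```

```text
t: 6.95
eef_pos: [0.6235, -0.2213, 0.107]
tool_rot: [-0.002, 0.849, 0.528, -0.001]
contact_force: [0.3, -0.3, -0.7]
gripper_width: 0.506
shift [-1.9  0.8 16. ] turn [-0.2  -0.01  0.35]
```

View pics/e.png

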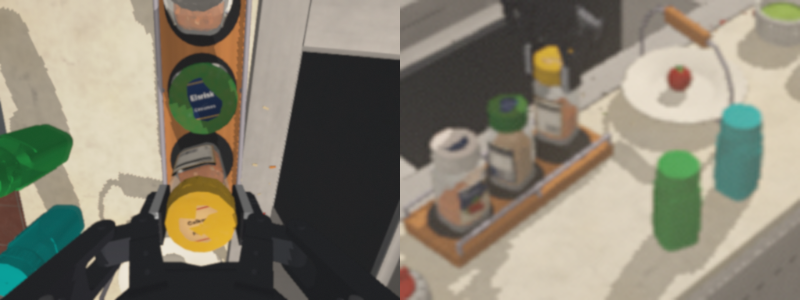

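The jar hangs centred between the rails, in line with the green-capped one. I'll lower it the last bit.

```bash
python3 -m handwheel '[[[-2,0,8],[0,0,0],1],[[-2,0,14],[0,0,0],1],[[-2,0,16],[0,0,0],1],[[-2,0,16],[0,0,0],1],[[-2,0,17],[0,0,0],1],[[-2,0,17],[0,0,0],1]]'
```

```text
t: 7.55
eef_pos: [0.6239, -0.2248, 0.0914]
tool_rot: [0.0, 0.85, 0.527, 0.0]
contact_force: [-0.2, 0.5, -2.0]
gripper_width: 0.508
```

```bash
python3 -m handwheel '[[[1,0,1],[0,0,0],1],[[1,0,2],[0,0,0],1],[[1,0,2],[0,0,0],1],[[1,0,2],[0,0,0],1]]'
```

```text
t: 7.88
eef_pos: [0.6246, -0.2239, 0.09]
tool_rot: [0.0, 0.85, 0.527, 0.0]
contact_force: [-0.6, -0.8, 3.8]
gripper_width: 0.506
```

```bash
python3 -m handwheel '[[[0,0,0],[0,0,0],0.0],[[0,0,0],[0,0,0],-0.3],[[0,0,0],[0,0,0],-0.6],[[0,0,0],[0,0,0],-1],[[0,0,0],[0,0,0],-1],[[0,0,0],[0,0,0],-1],[[0,0,-10],[0,0,0],-1],[[0,0,-30],[0,0,0],-1],[[0,0,-60],[0,0,0],-1],[[0,0,-100],[0,0,0],-1],[[0,0,-140],[0,0,0],-1],[[0,0,-160],[0,0,0],-1],[[0,0,-160],[0,0,0],-1],[[0,0,-160],[0,0,0],-1]]'
python3 - <<'E'
from h import *
T=toolT();p=viewer.read_camera('wrist');q=viewer.read_camera('top')
save(dict(frame=np.hstack([cv2.resize(p['frame'],(400,300)),cv2.resize(q['frame'][110:230,210:370],(400,300),interpolation=cv2.INTER_CUBIC)])),'f.png')
print(T.round(3))
hsv=cv2.cvtColor(p['frame'],cv2.COLOR_RGB2HSV)
y=((hsv[...,0]>18)&(hsv[...,0]<32)&(hsv[...,1]>150)&(hsv[...,2]>90)).astype(np.uint8)
n,l,s,c=cv2.connectedComponentsWithStats(y);i=1+np.argmax(s[1:,4]);print(c[i],s[i],ray(p,c[i],.115,T).round(4),'want .6225 -.226')
# dish in top view
P=lambda u,v,z:ray(q,(210+(u-400)*160/400,110+v*120/300),z)
np.save('q.npy',0)
E
```

```text
t: 9.05
eef_pos: [0.625, -0.2241, 0.2517]
tool_rot: [0.001, 0.85, 0.527, 0.001]
contact_force: [-0.1, -0.3, -0.4]
gripper_width: 0.999
[[ 0.444  0.896  0.004  0.625]
 [ 0.896 -0.444 -0.001 -0.224]
 [ 0.001  0.004 -1.     0.252]
 [ 0.     0.     0.     1.   ]]
[256.87204564 184.00162999] [ 235  163   43   44 1227] [ 0.6257 -0.2252  0.115 ] want .6225 -.226
```

View pics/f.png

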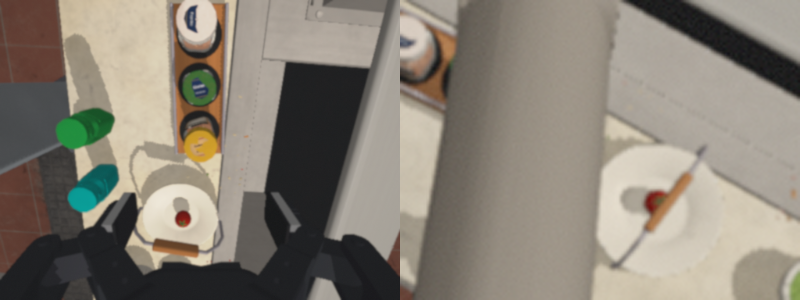

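The jar is upright on the end pad, about 3 mm off. The dish grip shows in the wrist view at about (225,317) full-size, and unobstructed in the top view. I'll measure it in both.

```bash
python3 - <<'E'
from h import *
T=toolT();p=viewer.read_camera('wrist');q=viewer.read_camera('top')
def grip(pic,box,T,z):
    hsv=cv2.cvtColor(pic['frame'],cv2.COLOR_RGB2HSV);h,s,v=hsv[...,0],hsv[...,1],hsv[...,2]
    m=((h>6)&(h<22)&(s>110)&(v>60)).astype(np.uint8);k=np.zeros_like(m);u0,u1,v0,v1=box;k[v0:v1,u0:u1]=m[v0:v1,u0:u1]
    n,l,st,c=cv2.connectedComponentsWithStats(k);i=1+np.argmax(st[1:,4])
    r=cv2.minAreaRect(np.argwhere(l==i)[:,::-1].astype(np.float32));print('comp',st[i],r)
    b=cv2.boxPoints(r)
    if np.linalg.norm(b[0]-b[1])>np.linalg.norm(b[1]-b[2]): e=[(b[0]+b[3])/2,(b[1]+b[2])/2]
    else: e=[(b[0]+b[1])/2,(b[2]+b[3])/2]
    A,B=[ray(pic,x,z,T) for x in e];d=A-B
    print('centre',((A+B)/2).round(4),'len',np.linalg.norm(d).round(4),'ang',np.degrees(np.arctan2(d[1],d[0])).round(1))
grip(p,(185,270,295,340),T,.11)
grip(q,(300,335,170,215),None,.11)
for pic,t in((p,T),(q,None)):
    for d in viewer.outline_of(pic,'dish')[:1]: print('dish',np.round(d['rect'],1))
    for d in viewer.outline_of(pic,'cherry_tomato')[:1]: print('tom',np.round(d['rect'],1),ray(pic,d['rect'][:2],.03,t).round(4))
E
```

```text
comp [197 308  58  23 858] ((226.17567443847656, 318.9459533691406), (57.86844253540039, 15.289106369018555), 9.462322235107422)
centre [ 0.5133 -0.3631  0.11  ] len 0.0711 ang 142.2
comp [309 180  17  22 104] ((315.48004150390625, 189.36000061035156), (6.400001049041748, 26.40000343322754), 36.869895935058594)
centre [ 0.5119 -0.3608  0.11  ] len 0.0689 ang 142.3
dish [229.8 284.3 115.   93.8]
tom [233.7 282.   21.2  21.3] [ 0.5142 -0.3672  0.03  ]
dish [315.  196.2  49.7  53. ]
```

```bash
python3 - <<'E'
from h import *
print(np.round(readout.get_obs()['q'],2));go([.5126,-.362,.20],52.2)
E
```

```text
[ 0.48  0.47 -0.32  1.55  0.16  1.16 -0.33]
shift [-173.2  -38.3   48.4] turn [-9.000e-02 -5.000e-02 -7.853e+01]
```

```bash
python3 -m handwheel '[[[-35,-8,0],[0,0,-7],-1],[[-70,-16,0],[0,0,-14],-1],[[-105,-24,0],[0,0,-21],-1],[[-140,-31,0],[0,0,-28],-1],[[-173,-38,0],[0,0,-35],-1],[[-173,-38,0],[0,0,-42],-1],[[-173,-38,0],[0,0,-49],-1],[[-173,-38,0],[0,0,-56],-1],[[-173,-38,0],[0,0,-63],-1],[[-173,-38,10],[0,0,-70],-1],[[-173,-38,25],[0,0,-76],-1],[[-173,-38,40],[0,0,-78.5],-1],[[-173,-38,48],[0,0,-78.5],-1],[[-173,-38,48],[0,0,-78.5],-1],[[-173,-38,48],[0,0,-78.5],-1],[[-173,-38,48],[0,0,-78.5],-1]]'
python3 - <<'E'
from h import *
T=toolT();p=viewer.read_camera('wrist');save(p,'g.png');print(T.round(3))
a=np.radians(142.2);e=np.array([np.cos(a),np.sin(a),0])*.037
print(proj(p,[np.array([.5126,-.362,.115])+s*e for s in(-1,0,1)],T).round())
go([.5126,-.362,.086],52.2)
E
```

```text
t: 10.78
eef_pos: [0.5139, -0.3622, 0.2021]
tool_rot: [0.001, 0.325, 0.946, -0.0]
contact_force: [1.0, -0.7, 0.6]
gripper_width: 0.998
[[-0.789  0.614  0.001  0.514]
 [ 0.614  0.789 -0.001 -0.362]
 [-0.001  0.    -1.     0.202]
 [ 0.     0.     0.     1.   ]]
[[256. 236.]
 [256. 197.]
 [255. 154.]]
shift [  1.5  -0.7 116.4] turn [ 0.01  0.1  -0.09]
```

View pics/g.png

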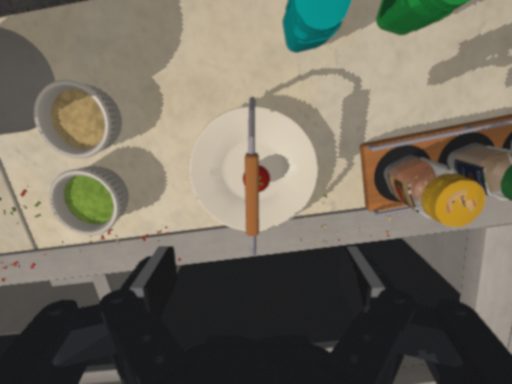

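The grip centre is seen at (252,194), running vertically, where I predicted (256,197). I'll correct by about 3 mm on x and −3.6 mm on y in tool axes.

```bash
python3 -m handwheel '[[[4,-4,20],[0,0,0],-1],[[4,-4,45],[0,0,0],-1],[[4,-4,70],[0,0,0],-1],[[4,-4,95],[0,0,0],-1],[[4,-4,110],[0,0,0],-1],[[4,-4,116],[0,0,0],-1],[[4,-4,116],[0,0,0],-1],[[4,-4,116],[0,0,0],-1],[[4,-4,116],[0,0,0],0],[[4,-4,116],[0,0,0],0],[[4,-4,116],[0,0,0],0.4],[[4,-4,116],[0,0,0],0.4],[[4,-4,116],[0,0,0],0.4]]' 40
python3 - <<'E'
from h import *
p=viewer.read_camera('wrist');save(p,'i.png')
E
```

```text
t: 11.92
eef_pos: [0.5079, -0.363, 0.0858]
tool_rot: [0.0, 0.324, 0.946, -0.0]
contact_force: [0.1, -0.5, -0.6]
gripper_width: 0.31
```

View pics/i.png

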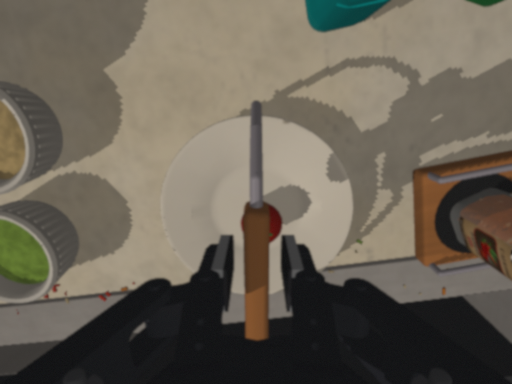

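The grip (column 257) lies midway between the pads (columns 233 and 283). I'll close on it.

```bash
python3 -m handwheel '[[[0,0,0],[0,0,0],0.6],[[0,0,0],[0,0,0],0.7],[[0,0,0],[0,0,0],0.8],[[0,0,0],[0,0,0],1],[[0,0,0],[0,0,0],1],[[0,0,0],[0,0,0],1],[[0,0,0],[0,0,0],1],[[0,0,0],[0,0,0],1]]' 50
python3 -m handwheel '[[[0,0,-1],[0,0,0],1],[[0,0,-2],[0,0,0],1],[[0,0,-4],[0,0,0],1],[[0,0,-7],[0,0,0],1],[[0,0,-10],[0,0,0],1],[[0,0,-14],[0,0,0],1],[[0,0,-17],[0,0,0],1],[[0,0,-19],[0,0,0],1],[[0,0,-20],[0,0,0],1],[[0,0,-20],[0,0,0],1],[[0,0,-20],[0,0,0],1]]'
python3 - <<'E'
from h import *
T=toolT();p=viewer.read_camera('wrist');q=viewer.read_camera('side')
save(dict(frame=np.hstack([cv2.resize(p['frame'],(400,300)),cv2.resize(q['frame'][130:250,180:340],(400,300),interpolation=cv2.INTER_CUBIC)])),'j.png');print(T.round(3))
E
```

```text
t: 12.63
eef_pos: [0.5076, -0.363, 0.0854]
tool_rot: [-0.0, 0.324, 0.946, -0.0]
contact_force: [-1.2, -0.9, 2.4]
gripper_width: 0.132
t: 13.55
eef_pos: [0.5077, -0.3628, 0.1053]
tool_rot: [-0.0, 0.324, 0.946, -0.0]
contact_force: [-0.2, -0.1, -3.9]
gripper_width: 0.129
[[-0.79   0.614 -0.     0.508]
 [ 0.614  0.79  -0.    -0.363]
 [-0.    -0.    -1.     0.105]
 [ 0.     0.     0.     1.   ]]
```

View pics/j.png

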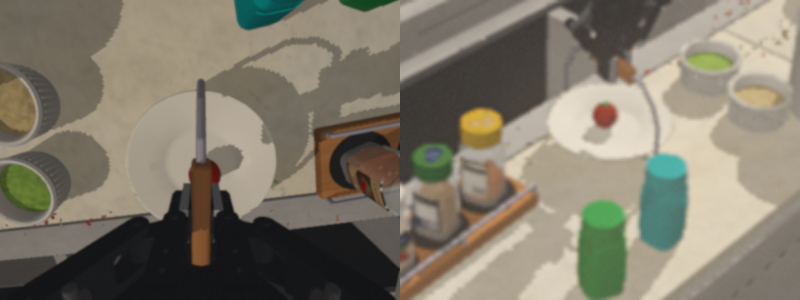

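The dish is up level by 20 mm, and the tomato is still central. I'll lift it the rest of the way gently, then turn it.

```bash
python3 -m handwheel '[[[0,0,-1],[0,0,0],1],[[0,0,-3],[0,0,0],1],[[0,0,-6],[0,0,0],1],[[0,0,-10],[0,0,0],1],[[0,0,-15],[0,0,0],1],[[0,0,-21],[0,0,0],1],[[0,0,-28],[0,0,0],1],[[0,0,-35],[0,0,0],1],[[0,0,-42],[0,0,0],1],[[0,0,-49],[0,0,0],1],[[0,0,-56],[0,0,0],1],[[0,0,-63],[0,0,0],1],[[0,0,-69],[0,0,0],1],[[0,0,-74],[0,0,0],1],[[0,0,-78],[0,0,0],1],[[0,0,-81],[0,0,0],1],[[0,0,-83],[0,0,0],1],[[0,0,-84],[0,0,0],1],[[0,0,-84],[0,0,0],1],[[0,0,-84],[0,0,0],1]]'
python3 -m handwheel '[[[0,0,0],[0,0,0.3],1],[[0,0,0],[0,0,1],1],[[0,0,0],[0,0,2],1],[[0,0,0],[0,0,3.5],1],[[0,0,0],[0,0,5],1],[[0,0,0],[0,0,7],1],[[0,0,0],[0,0,9],1],[[0,0,0],[0,0,11],1],[[0,0,0],[0,0,13],1],[[0,0,0],[0,0,15],1],[[0,0,0],[0,0,17],1],[[0,0,0],[0,0,19],1],[[0,0,0],[0,0,21],1],[[0,0,0],[0,0,22.5],1],[[0,0,0],[0,0,24],1],[[0,0,0],[0,0,25],1],[[0,0,0],[0,0,25.7],1],[[0,0,0],[0,0,26],1],[[0,0,0],[0,0,26],1],[[0,0,0],[0,0,26],1]]'
python3 - <<'E'
from h import *
T=toolT();p=viewer.read_camera('wrist');q=viewer.read_camera('side')
for pic in(p,q):
    for k in('cherry_tomato','dish'):print(k,[np.round(d['rect']).tolist() for d in viewer.search_frame(pic,k)[:1]])
go(T[:3,3],-26.6)
E
```

```text
t: 15.32
eef_pos: [0.5076, -0.3627, 0.189]
tool_rot: [-0.0, 0.324, 0.946, 0.0]
contact_force: [-0.7, -0.1, -3.0]
gripper_width: 0.132
t: 16.98
eef_pos: [0.5077, -0.3628, 0.1893]
tool_rot: [-0.0, 0.529, 0.849, -0.0]
contact_force: [-0.2, 0.5, -2.7]
gripper_width: 0.129
cherry_tomato [[261.0, 219.0, 40.0, 28.0]]
dish [[257.0, 223.0, 190.0, 239.0]]
cherry_tomato [[265.0, 152.0, 6.0, 10.0]]
dish [[267.0, 146.0, 51.0, 50.0]]
shift [0. 0. 0.] turn [ 0.   -0.   52.76]
```

Tomato still central. The remaining turn is 52.8°, in two calls.

```bash
python3 -m handwheel '[[[0,0,0],[0,0,0.3],1],[[0,0,0],[0,0,1],1],[[0,0,0],[0,0,2],1],[[0,0,0],[0,0,3.5],1],[[0,0,0],[0,0,5],1],[[0,0,0],[0,0,7],1],[[0,0,0],[0,0,9],1],[[0,0,0],[0,0,11],1],[[0,0,0],[0,0,13],1],[[0,0,0],[0,0,15],1],[[0,0,0],[0,0,17],1],[[0,0,0],[0,0,19],1],[[0,0,0],[0,0,21],1],[[0,0,0],[0,0,22.8],1],[[0,0,0],[0,0,24.3],1],[[0,0,0],[0,0,25.4],1],[[0,0,0],[0,0,26.1],1],[[0,0,0],[0,0,26.4],1],[[0,0,0],[0,0,26.4],1],[[0,0,0],[0,0,26.4],1]]'
python3 -m handwheel '[[[0,0,0],[0,0,0.3],1],[[0,0,0],[0,0,1],1],[[0,0,0],[0,0,2],1],[[0,0,0],[0,0,3.5],1],[[0,0,0],[0,0,5],1],[[0,0,0],[0,0,7],1],[[0,0,0],[0,0,9],1],[[0,0,0],[0,0,11],1],[[0,0,0],[0,0,13],1],[[0,0,0],[0,0,15],1],[[0,0,0],[0,0,17],1],[[0,0,0],[0,0,19],1],[[0,0,0],[0,0,21],1],[[0,0,0],[0,0,22.8],1],[[0,0,0],[0,0,24.3],1],[[0,0,0],[0,0,25.4],1],[[0,0,0],[0,0,26.1],1],[[0,0,0],[0,0,26.4],1],[[0,0,0],[0,0,26.4],1],[[0,0,0],[0,0,26.4],1]]'
python3 -m handwheel '[[[0,0,0],[0,0,0],1],[[0,0,0],[0,0,0],1],[[0,0,0],[0,0,0],1],[[0,0,0],[0,0,0],1],[[0,0,0],[0,0,0],1],[[0,0,0],[0,0,0],1]]'
python3 - <<'E'
from h import *
T=toolT();p=viewer.read_camera('wrist');q=viewer.read_camera('side');r=viewer.read_camera('top')
save(dict(frame=np.hstack([cv2.resize(p['frame'],(400,300)),cv2.resize(q['frame'][120:240,170:330],(400,300),interpolation=cv2.INTER_CUBIC)])),'k.png')
for d in viewer.search_frame(p,'cherry_tomato')[:1]:
    floor=T[:3,3]+[0,0,.019-.105+.014+.016];print('tomato vs floor px',d['rect'],proj(p,[floor],T),(ray(p,d['rect'][:2],floor[2],T)-floor).round(4))
go(T[:3,3],-26.6)
E
```

```text
t: 18.95
eef_pos: [0.5077, -0.3628, 0.1893]
tool_rot: [0.0, 0.709, 0.706, -0.0]
contact_force: [-0.5, -0.3, -4.1]
gripper_width: 0.127
t: 20.62
eef_pos: [0.5077, -0.3628, 0.1893]
tool_rot: [-0.0, 0.851, 0.525, 0.0]
contact_force: [-0.4, 0.1, -2.5]
gripper_width: 0.129
t: 21.12
eef_pos: [0.5077, -0.3628, 0.1893]
tool_rot: [-0.0, 0.851, 0.525, 0.0]
contact_force: [-0.5, -0.7, -3.0]
gripper_width: 0.133
tomato vs floor px [260.1, 218.3, 40.6, 29.6] [[256.0390466  212.39229992]] [ 0.0006 -0.0057 -0.    ]
shift [ 0. -0. -0.] turn [-0.   -0.   -0.04]
```

View pics/k.png

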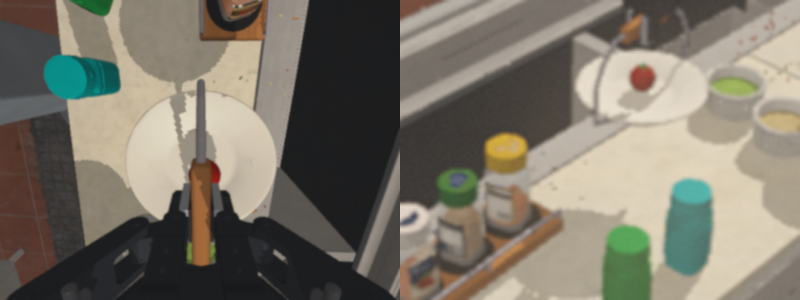

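The dish is held level with the handle parallel to the row, and the tomato is about 6 mm from the middle. All three jars are upright, so I'm handing in.

```bash
python3 -c "
from station import bot;print(bot.hand_in())"
```

```text
the job is handed in; nothing more can be done
None
```

I placed the loose yellow-capped jar on the empty end pad, lifted the dish by its grip, turned it at height, and handed in at about 21 s of the 58 s allowed. The hand-in gives no verdict, so these are my own last checks:

- **Jar:** it stands upright and released, and the wrist camera put its cap about 3 mm from the pad's centre. In the final view it and the jars beside it look upright; I moved nothing against the other two.
- **Dish:** it was lifted about 10 cm before any turning, then turned about 79° to bring the handle parallel to the row. The tool matches the row angle I measured, which is good to about 1°.
- **Hold:** it looks level in the side view, and the last wrist force of about 3 N matches the weight of dish and tomato.
- **Tomato:** it lies about 6 mm from the plate's middle.
- **Bystanders:** I did not touch the garlic, timer, ramekin or the green and turquoise look-alikes.

No check failed. The top and wrist cameras differed by up to about 7 mm on the jar's starting position. For the dish grip, the close-up showed it about 4.5 mm from my estimate. I corrected both before gripping.

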